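Dispense one sample tube through the lever guard

ROBOT

A 6-joint arm with a two-finger parallel gripper is mounted at the origin on a cart in front of the work surface, level with it; the furniture and walls round the work are solid. World frame = base frame: x ahead of the robot, y to its left, z up, the work surface at z = 0. Lengths are in m, angles in degrees, forces in N, time in s.
With the tool pointing down it reaches from about 0.25 to 0.725 m from the base axis. Payload 9.7 kg.
Tool frame: the origin (TCP) lies between the finger pads; the fingertips stand 22 mm ahead of it and the grasp point (between the pads) lies 3 mm ahead of it; z points along the fingers, y is the line along which they close (so a half turn about z gives the same grasp; the last joint's range is limited). The gripper opens to 85 mm and grips with 20 to 120 N. Pads are 22 mm wide; open, the fingers measure 114 mm over their backs; the gripper's body (76 mm by 85 mm) begins 54 mm behind the grasp point. The pads swing forward as they close: fully open they stand 13 mm farther back than shut.
Start: joints at [-68.239, 4.979, 10.078, 95.1, 0, 90], TCP at [0.204, -0.511, 0.253] pointing down, gripper open.
Joint ranges: [-179.16, 179.16], [-48.56, 103.87], [-65.8, 70.77], [-126.05, 130.52], [-82.76, 87.17], [-180, 180]. Speed limits (degrees/s): [127.2, 127.2, 147.25, 180, 180, 180].

INTERFACE

Orientations are given as [roll, pitch, yaw] about the fixed x, y, z axes, in that order (R = Rz(yaw) Ry(pitch) Rx(roll)).
In Python, from workcell import bot, viewer, finder gives the robot as it stands.
- The arm moves only by the tool move_arm, never from a script. Its arguments are lists of equal length, an entry for each row: "offset": the shift along the tool's x, y, z in cm, a list of three; "twist": the turn, a rotation vector about the tool's x, y, z in rad, a list of three; "grip": the opening, from 0 (shut) to 1 (fully open). In form: {"offset": [[x, y, z], ...], "twist": [[ax, ay, az], ...], "grip": [grip, ...]}. A call has 1 to 5 rows; each row shifts and turns the commanded pose from where the row before left it, along the tool's axes as they then stand; what a row does not reach is not made up. A row lasts 1/10 s, in which the tool goes at most 50 mm and 8.59 degrees, less where a joint would pass 70% of its speed; a pose out of reach is approached as far as the arm can. A call is refused whole if a number of a shift passes 5 or a number of a turn 0.15, either way. A call with a gripper value outside its range is refused whole. The fingers move at their own pace and stop on an object; "force" is the grip in N (left out, the last holds). Time passes only in rows, so rows that do not move let the fingers close. It gives the time, the measured TCP pose, the force, the opening and the grip force at its end, in the units of the state.
- bot.get_obs(): the state, without advancing time (a new reading comes with each control period).
- viewer.camera(name): name is "scene" or "top" or "wrist"; returns a dict with "color" (480x640x3 uint8, red, green, blue), "depth" (480x640 float32, m along the optical axis (not along the pixel's ray), 0 where there is no reading), "vfov" (degrees; the focal length in pixels is half the picture's height over the tangent of half this angle, whatever the lens; pixels are square), "cx", "cy" (the principal point, pixels), "position" and "attitude" of the camera in the world; the wrist camera has in their place "tool_from_camera" (4x4, takes a point from camera to tool coordinates, whose origin is the TCP and whose axes are the flange's). Camera axes: x right, y down, z forward; pixel columns grow to the right and rows downward; lengths in m; the calibration is good to about 2 mm. A picture is of the moment at which its call begins: read the wrist's pose just before it.
- bot.job_done(): hands the job in; it is judged then, once.
Trained networks look in a picture, given as the dict that the camera call returned (one of the last four; its "shot" number tells which), for a name from the list of things; names that differ only in an ending like _2 or _b are one class to them, and where a whole thing is asked for, a point or a joint stands for the part that bears it (a point fixed in the world has none). Each returns a list of dicts, best first, with "p" (0 to 1); they miss things now and then, are a little off and sometimes report something else, mostly with a low value. They report only what shows in the picture. A call takes as long as a camera call. They do not tell look-alikes from the thing itself.
- finder.boxes_of(picture, thing): "position" ([column, row] in pixels, amid what is visible of it).
- finder.pinpoint(picture, thing): "position" ([column, row] in pixels: a listed point, or the origin of a listed thing).
The state is a dict: "time": time; "q": joint angles; "qd": joint speeds; "joint_efforts": joint torques, N m; "ee_pos": TCP position; "tcp_rot": TCP orientation; "wrist_force": force on the tool from outside, world axes, zero at the start; "torque": the same for the moment, N m; "opening": finger opening in m; "grasp_force": force on a finger pad.
Only numpy, scipy, OpenCV 4.12 (cv2) and the standard library are available. Lean on these libraries where they do the work, as an engineer would, in place of code of your own. Each camera call takes 0.05 s, during which the arm holds its last target. There are 200 camera calls.

TASK

Push the dispenser's catch tray fully home with the closed fingers, then reach through the window of the guard and press the release lever right down once, without touching the guard, so that one tube rolls out into the tray; let the lever come back up and leave the other tubes in the chute. Nothing is to be gripped or lifted, the tubes are not to be touched, and the things standing by stay where they are.

Things in the scene. Friction and masses are not known exactly. Their poses are not given: they have to be found in the camera images.
- dispenser: Gravity tube dispenser fixed to the table: white sheet-metal chute 118 mm wide, floor sloping 10 degrees down to the front. Origin on the table under the chute; -x is its front, +y its left. Chute from x = -0.05 to 0.11; its back end up to 90 mm high. Guard and lever on its right (-y) side. Two tray rails 9 mm high lie on the table at y = +-0.064 as far as x = -0.168
- lip (a point): front edge of the chute's floor, 34 mm above the table, where the tubes roll out. A steel yoke across the chute (top 80 mm above the table), part of the release lever, holds the first tube on two prongs; as the lever goes down its two fingers hold back the second: one full stroke lets exactly one tube out, and the next rolls up to the prongs once the lever is back up
- guard: Guard over the release lever, fixed to the dispenser at its right: grey top frame 104 x 97 mm, 3 mm thick, top face 95 mm above the table, on four posts, clear panels on the front, back and right side; same origin and axes as the dispenser
- window (a point): centre of the guard's window, at the top face of the grey frame, 95 mm above the table; the opening is 80 mm (dispenser x) by 76 mm (dispenser y), bars round it 9 to 12 mm wide; fully closed fingers pass easily, opened ones do not
- paddle (a point): press point: middle of the top face of the release lever's steel paddle inside the guard, about 33 mm below the window's centre; the paddle is 40 mm (x) by 58 mm (y), its edges 20 mm from here in x, 21 mm to the right and 37 mm to the left, tilted 10 degrees like the chute; at full stroke this point has gone down 12 mm
- release_lever (a joint): angle of the release lever, rad: 0 up (at rest), 0.10 fully down at its stop; a spring returns it; pressing at the paddle takes about 2 N at first and 4 to 6 N near the stop; the tube is let go at about 0.06
- tray (a joint): how far the catch tray stands out of the dispenser to the front, m: 0 fully home at its stop, at most 0.065; it slides along the dispenser's x with 1 to 2 N of friction and stays where it is left
- tray_tab (a point): middle of the outer (front) face of the catch tray's upright tab, 30 mm above the table; push here in the dispenser's +x direction. Aluminium tray 60 (x) by 119 mm (y), front wall 3 mm thick and 26 mm high, tab 60 mm wide, its top 42 mm above the table; its rubber floor 6 to 9 mm above the table slopes to the front. Axes as the dispenser's
- tube_a: first tube, the lowest, against the prongs: screw-cap sample tube lying across the chute, body 15.5 mm, cap 19 mm in diameter, 108 mm long, 16 g, loose; origin at its round bottom end on its axis, z along the tube to the cap; cap to the left
- tube_b: second tube: screw-cap sample tube lying across the chute, body 15.5 mm, cap 19 mm in diameter, 108 mm long, 16 g, loose; origin at its round bottom end on its axis, z along the tube to the cap; cap to the right
- tube_c: third tube: screw-cap sample tube lying across the chute, body 15.5 mm, cap 19 mm in diameter, 108 mm long, 16 g, loose; origin at its round bottom end on its axis, z along the tube to the cap; cap to the left
- tube_d: fourth tube: screw-cap sample tube lying across the chute, body 15.5 mm, cap 19 mm in diameter, 108 mm long, 16 g, loose; origin at its round bottom end on its axis, z along the tube to the cap; cap to the right
- tube_e: fifth tube: screw-cap sample tube lying across the chute, body 15.5 mm, cap 19 mm in diameter, 108 mm long, 16 g, loose; origin at its round bottom end on its axis, z along the tube to the cap; cap to the left
- dropper_bottle: brown dropper bottle, 33 mm across, 102 mm tall, standing to the left of the dispenser, loose; origin under its middle
- labels: white roll of labels, 79 mm across, 30 mm high, lying flat to the left of the dispenser, loose; origin under its middle
- marker: white marker pen with a black cap, 135 x 17 mm, lying to the left of the tray, loose; origin under its middle, length along its y
Not all that is in view belongs to the job. What is shaped like the tube_e but blue is not meant.

How it is judged (in metres and radians):
On the way, in this order (a step that is already met when the one before it is completed fails the run):
1. the catch tray is pushed fully home (within 4 mm), the first tube still in the chute (value of joint tray below 0.004 m and x of tube_a in the frame of dispenser above -0.036 m and z of tube_a in the frame of dispenser above 0.04 m), for 0.2 s.
2. the release lever is pressed right down (beyond 0.08 of its 0.10 rad) (value of joint release_lever above 0.08 rad), for 0.1 s.
At the end, for the whole second after the job is handed in: The tray is home within 4 mm, the release lever is back up (under 0.01 rad), the first tube lies still in the tray (under 30 mm/s), and the other four tubes are still in the chute (value of joint tray below 0.004 m and value of joint release_lever below 0.01 rad and linear speed of tube_a below 0.03 m/s and x of tube_a in the frame of tray_tab between 0.005 and 0.056 m and y of tube_a in the frame of tray_tab between -0.069 and -0.039 m and z of tube_a in the frame of tray_tab between -0.027 and -0.005 m and x of each of tube_b, tube_c, tube_d, tube_e in the frame of dispenser above -0.036 m and z of each of tube_b, tube_c, tube_d, tube_e in the frame of dispenser above 0.04 m); the robot touches nothing.
It fails at once if the robot touches the guard (over 0.5 N) (contact force between any of the fingers, the arm and guard above 0.5 N).
It fails at once if the robot touches a tube (over 0.3 N) (contact force between any of the fingers, the arm and tube_a above 0.3 N or contact force between any of the fingers, the arm and tube_b above 0.3 N or contact force between any of the fingers, the arm and tube_c above 0.3 N or contact force between any of the fingers, the arm and tube_d above 0.3 N or contact force between any of the fingers, the arm and tube_e above 0.3 N).
It fails at once if a tube is lifted (more than 95 mm above the table) (height (world z) of any of tube_a, tube_b, tube_c, tube_d, tube_e above 0.095 m).
It fails at once if a thing standing by is moved more than 15 mm (distance of any of dropper_bottle, labels, marker from where it was at the start of the episode above 0.015 m).
It also fails if it takes over 40 s, if anything falls off the work surface, if the arm or the gripper's body presses on something with over 40 N, if the wrist force passes 120 N, or if a joint passes its speed limit or range.

## Working session

There is one attempt and no reset: what is moved stays moved. The work goes in short steps, Python scripts to look and compute and a tool call to move; the robot and the scene stay as the last step left them, time stands still between calls to the robot, and variables do not carry over. Pictures are saved under pics/ and viewed, at most 10 in all, crops included, and the job is handed in when it is done.

Besides the shell and the picture viewer there is one more tool, called after "Call:" by a JSON object that holds its "api" and its "payload". move_arm: Moves the arm, as the interface text tells. Its arguments: {"type":"object","properties":{"offset":{"type":"array","items":{"type":"array","items":{"type":"number"}}},"twist":{"type":"array","items":{"type":"array","items":{"type":"number"}}},"grip":{"type":"array","items":{"type":"number"}},"force":{"type":"number"}},"required":["offset","twist","grip"]}

```bash
mkdir -p pics; cat > h.py <<'E'
import numpy as np, cv2
from scipy.spatial.transform import Rotation as R
from workcell import bot, viewer, finder
def pose(p):
    if 'position' in p:
        a=np.array(p['attitude'],float); 
        M=a if a.shape==(3,3) else R.from_euler('xyz',a,degrees=True).as_matrix()
        return M,np.array(p['position'])
    o=p['obs']; Rt=R.from_euler('xyz',o['tcp_rot'],degrees=True).as_matrix()
    T=np.array(p['tool_from_camera']); return Rt@T[:3,:3], Rt@T[:3,3]+np.array(o['ee_pos'])
def shot(n):
    o=bot.get_obs(); p=viewer.camera(n); p['obs']=o; return p
def ray(p,uv):
    f=240/np.tan(np.radians(p['vfov']/2)); M,t=pose(p)
    return M@np.array([(uv[0]-p['cx'])/f,(uv[1]-p['cy'])/f,1]),t
def at_z(p,uv,z):
    d,t=ray(p,uv); return t+d*(z-t[2])/d[2]
def at_d(p,uv):
    d,t=ray(p,uv); u,v=int(round(uv[0])),int(round(uv[1])); w=p['depth'][max(0,v-2):v+3,max(0,u-2):u+3]; w=w[w>0]
    return t+d*np.median(w) if w.size else None
def save(p,n): cv2.imwrite('pics/'+n,p['color'][:,:,::-1])
E
python3 - <<'E'
from h import *
np.set_printoptions(precision=4,suppress=True)
print(bot.get_obs())
Z=dict(lip=.034,window=.095,paddle=.062,tray_tab=.03,dispenser=0,dropper_bottle=0,labels=0,marker=0,tube_a=.05)
ims=[]
for c in ('scene','top'):
    p=shot(c); save(p,c+'0.png'); print(c,p['position'],p['attitude'],p['vfov'])
    for k,z in Z.items():
        for r in finder.pinpoint(p,k)[:2]: print(k,np.round(r['position'],1),round(r['p'],2),at_z(p,r['position'],z),at_d(p,r['position']))
E
```

```text
{'time': 0.0, 'q': array([-68.239 ,   5.009 ,  10.0325,  95.0999,   0.0005,  90.001 ]), 'qd': array([ 0.0319,  0.0738,  0.0823, -0.1251, -0.0246,  0.0346]), 'joint_efforts': array([ -0.0003, -52.0389,  46.48  ,   0.0167,   0.0001,  -0.    ]), 'ee_pos': array([ 0.2038, -0.5106,  0.2526]), 'tcp_rot': array([-179.9236,   -0.0005,   21.76  ]), 'wrist_force': array([ 0.3537,  0.8852, -1.342 ]), 'torque': array([ 0.0237, -0.0533, -0.0178]), 'grasp_force': 0.0, 'opening': 0.08532615353177363}
scene [0.2614 0.575  0.7722] [-134.1827   -0.7071 -150.911 ] 52.51591029005135
lip [343.7 268.7] 0.59 [ 0.542 -0.037  0.034] [ 0.5534 -0.062   0.0039]
paddle [365.  222.3] 0.95 [ 0.5535 -0.1577  0.062 ] [ 0.5546 -0.1604  0.0593]
paddle [330.6 233.9] 0.27 [ 0.601  -0.0884  0.062 ] [ 0.6031 -0.0926  0.0575]
tray_tab [391.7 294.1] 0.88 [ 0.4307 -0.0273  0.03  ] [ 0.4302 -0.0254  0.0324]
tray_tab [252.9 293.6] 0.64 [0.6677 0.1062 0.03  ] [0.668  0.1058 0.0294]
dispenser [323.9 267.9] 0.58 [ 0.5928 -0.0462  0.    ] [ 0.5698 -0.003   0.0537]
dropper_bottle [280.3 310. ] 0.58 [0.6132 0.0948 0.    ] [0.6065 0.
[... 597 characters left out ...]
7  0.062 ]
paddle [308.2 274.5] 0.51 [ 0.549  -0.0443  0.062 ] [ 0.5508 -0.0435  0.0354]
tray_tab [301.6 330.6] 0.96 [ 0.4294 -0.0313  0.03  ] [ 0.4297 -0.0317  0.0416]
tray_tab [331.3 270.8] 0.27 [ 0.56  -0.094  0.03 ] [ 0.5603 -0.094   0.026 ]
dispenser [310.  258.5] 0.95 [ 0.5893 -0.046   0.    ] [ 0.5848 -0.0471  0.0467]
dropper_bottle [248.5 244.3] 0.47 [0.6195 0.0939 0.    ] [0.6119 0.0852 0.0638]
labels [252.8 216.3] 0.65 [0.6839 0.0862 0.    ] [0.6787 0.0822 0.0306]
marker [240.3 310.4] 0.79 [0.4708 0.1075 0.    ] [0.4708 0.1056 0.0129]
tube_a [463.4 220.9] 0.85 [ 0.6719 -0.3806  0.05  ] [ 0.6784 -0.3902  0.0114]
tube_a [285.7 256.8] 0.83 [0.5874 0.0055 0.05  ] [0.587  0.0052 0.0546]
```

```bash
python3 -c "
import cv2
a=cv2.imread('pics/top0.png')[190:370,220:400];cv2.imwrite('pics/topc.png',cv2.resize(a,(600,600),interpolation=2))"
```

```text
(no output)
```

View pics/topc.png

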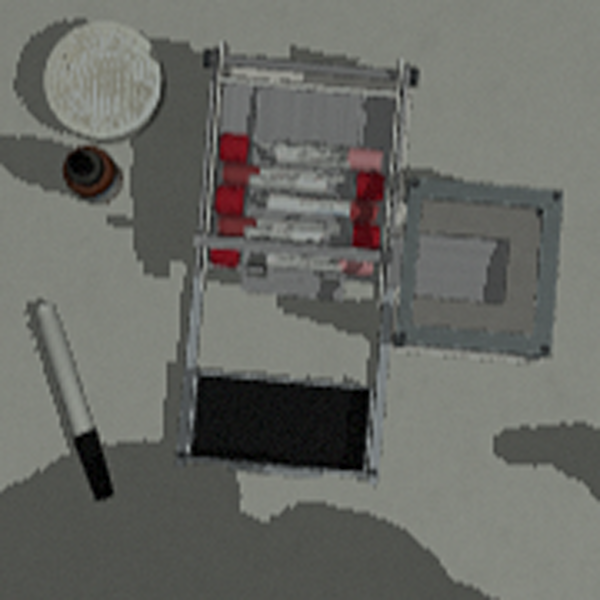

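View pics/scene0.png

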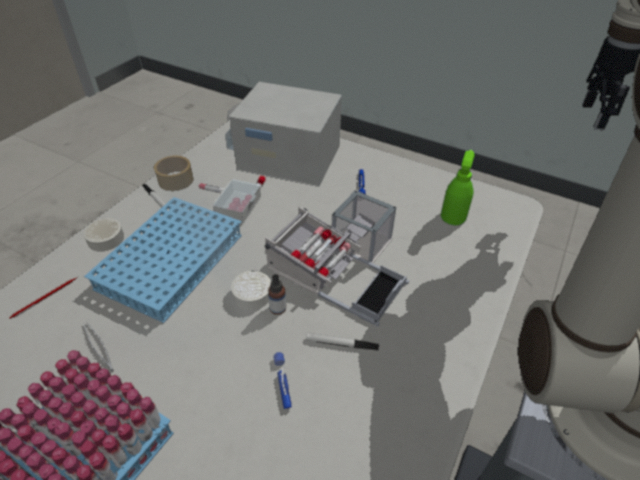

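The top crop shows the dispenser with five red-capped tubes, black-floored tray pulled out at crop (280,420), and the guard at (480,265) with the paddle at (460,268). Full-image candidates:
- **Tubes:** the ones in the chute at about scene (320,250); look-alikes are the rack tubes (80,420), the white tray tube (210,188) and the blue tube/pen (285,390).
- **Tray:** tab at scene (392,294); the white box at (237,197) is the look-alike.

I choose the dispenser, whose crop confirms it.

```bash
cat >> h.py <<'E'
def cloud(p):
    f=240/np.tan(np.radians(p['vfov']/2)); M,t=pose(p)
    v,u=np.mgrid[:480,:640]; d=p['depth']
    P=np.stack([(u-p['cx'])/f*d,(v-p['cy'])/f*d,d],-1)@M.T+t
    P[d<=0]=np.nan; return P
E
python3 - <<'E'
from h import *
np.set_printoptions(precision=4,suppress=True)
for c in ('top','scene'):
    P=cloud(shot(c)).reshape(-1,3)
    def box(x0,x1,y0,y1,z0,z1):
        m=(P[:,0]>x0)&(P[:,0]<x1)&(P[:,1]>y0)&(P[:,1]<y1)&(P[:,2]>z0)&(P[:,2]<z1); return P[m]
    G=box(.48,.68,-.26,-.105,.085,.105); print(c,len(G),G.mean(0),cv2.minAreaRect((G[:,:2]*1000).astype(np.float32)))
    T=box(.40,.445,-.1,.05,.035,.055); print('tab',len(T),T.min(0),T.max(0),cv2.minAreaRect((T[:,:2]*1000).astype(np.float32)))
    K=box(.52,.62,-.2,-.12,.05,.08); print('paddle',K.min(0),K.max(0),K.mean(0),cv2.minAreaRect((K[:,:2]*1000).astype(np.float32)))
    K=box(.40,.445,-.12,.07,.015,.055); print('wall',K.min(0),K.max(0),cv2.minAreaRect((K[:,:2]*1000).astype(np.float32)))
E
```

```text
top 929 [ 0.5599 -0.1622  0.0947] ((587.814453125, -159.8214111328125), (167.81414794921875, 103.87478637695312), 1.3085123300552368)
tab 78 [ 0.427  -0.0606  0.0367] [ 0.435  -0.0026  0.0493] ((431.0334777832031, -31.654335021972656), (58.232337951660156, 5.653038501739502), 85.5693359375)
paddle [ 0.5394 -0.1805  0.0511] [ 0.5822 -0.1209  0.0703] [ 0.5614 -0.151   0.0607] ((561.6636962890625, -150.59323120117188), (58.025146484375, 41.57332992553711), 85.81475067138672)
wall [ 0.427  -0.0927  0.0157] [0.4447 0.0251 0.0493] ((435.7817077636719, -33.80815887451172), (117.85282897949219, 17.44724464416504), 89.83687591552734)
scene 706 [ 0.5554 -0.156   0.0935] ((558.6724243164062, -158.8540496826172), (102.17797088623047, 105.93054962158203), 85.85697937011719)
tab 69 [ 0.4254 -0.0594  0.0354] [ 0.4338 -0.0009  0.0446] ((429.8517761230469, -30.18964195251465), (58.81135177612305, 6.288169860839844), 85.62645721435547)
paddle [ 0.5287 -0.2     0.05  ] [ 0.6116 -0.12    0.0788] [ 0.5728 -0.1546  0.0607] ((570.1614990234375, -160.09339904785156), (79.95033264160156, 82.64518737792969), 89.77537536621094)
wall [ 0.4252 -0.0927  0.0151] [0.445  0.0292 0.0446] ((434.4310607910156, -31.81429672241211), (19.736827850341797, 121.99382781982422), 0.6752245426177979)
```

```bash
python3 - <<'E'
from h import *
for c in ('scene','top'):
    P=cloud(shot(c)).reshape(-1,3)
    m=(P[:,2]>.13)&(P[:,2]<.5)&(P[:,0]>.1)&(P[:,0]<.9)&(P[:,1]>-.7)&(P[:,1]<.15)
    Q=P[m]
    for z in (.13,.18,.23,.3): 
        q=Q[(Q[:,2]>z)]; 
        H,a,b=np.histogram2d(q[:,0],q[:,1],bins=[8,9],range=[[.1,.9],[-.7,.2]]); print(c,z);print(H.astype(int))
E
```

```text
scene 0.13
[[    0     0  1558     0     0     0     0 13012  3434]
 [    0   663  1938     0     0     0     0   111     0]
 [    0     0     0    79     0     0     0     0     0]
 [    0     0     0   190     0     0     0     0     0]
 [    0     0     0     0     0     0     0     0     0]
 [    0     0     0     0     0     0     0     0     0]
 [    0     0   227   554   500     0     0     0     0]
 [    0     0   367   807   908     0     0     0     0]]
scene 0.18
[[    0     0  1558     0     0     0     0 12585  2106]
 [    0   663  1938     0     0     0     0    10     0]
 [    0     0     0     0     0     0     0     0     0]
 [    0     0     0     0     0     0     0     0     0]
 [    0     0     0     0     0     0     0     0     0]
 [    0     0     0     0     0     0     0     0     0]
 [    0     0     0     0     0     0     0     0     0]
 [    0     0     0     0     0     0     0     0     0]]
scene 0.23
[[    0     0  1558     0     0     0     0 10900     0]
 [    0   663  1938     0     0     0     0     0     0]
 [    0     0     0     0     0     0  
[... 1429 characters left out ...]
 0    0]
 [   0    0    0    0    0    0    0    0    0]]
top 0.23
[[  0   0  38   0   0   0   0  86   0]
 [  0 784 288   0   0   0   0   0   0]
 [  0   0   0   0   0   0   0   0   0]
 [  0   0   0   0   0   0   0   0   0]
 [  0   0   0   0   0   0   0   0   0]
 [  0   0   0   0   0   0   0   0   0]
 [  0   0   0   0   0   0   0   0   0]
 [  0   0   0   0   0   0   0   0   0]]
top 0.3
[[  0   0   0   0   0   0   0   0   0]
 [  0 555 288   0   0   0   0   0   0]
 [  0   0   0   0   0   0   0   0   0]
 [  0   0   0   0   0   0   0   0   0]
 [  0   0   0   0   0   0   0   0   0]
 [  0   0   0   0   0   0   0   0   0]
 [  0   0   0   0   0   0   0   0   0]
 [  0   0   0   0   0   0   0   0   0]]
```

Call:
{"api": "move_arm", "payload": {"offset": [[0,0,-1.5],[0,0,0],[0,0,0]], "twist": [[0,0,0.14],[0,0,0.14],[0,0,0.14]], "grip": [0,0,0]}}

```text
time: 1.5
ee_pos: [0.204, -0.511, 0.2688]
tcp_rot: [180.0, -0.0, -2.6]
wrist_force: [-0.4, -0.2, 0.2]
opening: 0.0436
grasp_force: 0.0
```

Call:
{"api": "move_arm", "payload": {"offset": [[1,-4,0],[1,-4,0],[1,-4,0],[1,-4,0],[1,-4,0]], "twist": [[0,0,0.03],[0,0,0],[0,0,0],[0,0,0],[0,0,0]], "grip": [0,0,0,0,0]}}

```text
time: 2.0
ee_pos: [0.2667, -0.3129, 0.2683]
tcp_rot: [180.0, -0.0, -4.1]
wrist_force: [0.7, 0.1, 0.2]
opening: 0.0001
grasp_force: 0.0
```

Call:
{"api": "move_arm", "payload": {"offset": [[1,-4,0],[1,-4,0],[1,-4,0],[1,-4,0],[1,-4,0]], "twist": [[0,0,0],[0,0,0],[0,0,0],[0,0,0],[0,0,0]], "grip": [0,0,0,0,0]}}

```text
time: 2.5
ee_pos: [0.3306, -0.1169, 0.2686]
tcp_rot: [180.0, -0.1, -4.0]
wrist_force: [1.3, 0.5, 0.1]
opening: -0.0003
grasp_force: 0.0
```

Call:
{"api": "move_arm", "payload": {"offset": [[1,-4,0],[1,-4,0],[1,-2,0],[0,0,0],[0,0,0]], "twist": [[0,0,0],[0,0,0],[0,0,0],[0,0,0],[0,0,0]], "grip": [0,0,0,0,0]}}

```text
time: 3.0
ee_pos: [0.3671, -0.0241, 0.2683]
tcp_rot: [-179.9, 0.0, -3.8]
wrist_force: [-1.0, -0.8, 0.1]
opening: 0.0001
grasp_force: 0.0
```

```bash
python3 - <<'E'
from h import *
np.set_printoptions(precision=4,suppress=True)
p=shot('wrist'); save(p,'w1.png'); print(p['tool_from_camera'],p['obs']['ee_pos'])
for k,z in dict(tray_tab=.03,window=.095,paddle=.062,lip=.034,dispenser=0).items():
    for r in finder.pinpoint(p,k)[:2]: print(k,np.round(r['position'],1),round(r['p'],2),at_z(p,r['position'],z),at_d(p,r['position']))
P=cloud(p).reshape(-1,3)
m=(P[:,0]>.41)&(P[:,0]<.445)&(P[:,1]>-.1)&(P[:,1]<.05)&(P[:,2]>.035)&(P[:,2]<.055);T=P[m];print(len(T),T.min(0) if len(T) else 0,cv2.minAreaRect((T[:,:2]*1000).astype(np.float32)) if len(T) else 0)
E
```

```text
[[-0.0008 -0.9531 -0.3028  0.0778]
 [ 1.     -0.0005 -0.0012 -0.001 ]
 [ 0.001  -0.3028  0.9531 -0.1216]
 [ 0.      0.      0.      1.    ]] [ 0.3671 -0.0241  0.2683]
tray_tab [323.7 128.5] 0.82 [ 0.4288 -0.0285  0.03  ] [ 0.4294 -0.0285  0.0449]
525 [ 0.4253 -0.0606  0.036 ] ((430.0025939941406, -30.87259292602539), (59.597084045410156, 5.698719501495361), 85.99073028564453)
```

View pics/w1.png

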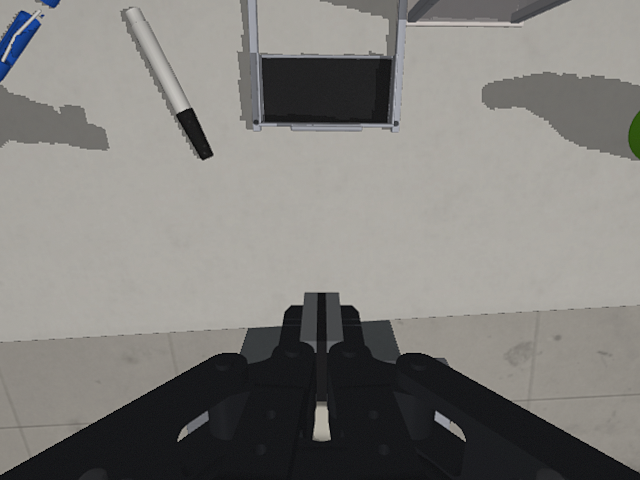

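The wrist view shows the tray with its tab at about (325,128), the marker clear to the left, and the shut fingers at (320,300). Going down in front of the tab.

Call:
{"api": "move_arm", "payload": {"offset": [[0,0.2,4.5],[0,0,4.5],[0,0,4.5],[0,0,4.5],[0,0,3]], "twist": [[0,0,0.005],[0,0,0],[0,0,0],[0,0,0],[0,0,0]], "grip": [0,0,0,0,0]}}

```text
time: 3.8
ee_pos: [0.3657, -0.0261, 0.0554]
tcp_rot: [-179.9, 0.1, -4.2]
wrist_force: [0.5, -0.1, 0.5]
opening: 0.0002
grasp_force: 0.0
```

Call:
{"api": "move_arm", "payload": {"offset": [[0,0,1],[0,0,0],[2,0,0],[2,0,0],[0,0,0]], "twist": [[0,0,0],[0,0,0],[0,0,0],[0,0,0],[0,0,0]], "grip": [0,0,0,0,0]}}

```text
time: 4.3
ee_pos: [0.4099, -0.0289, 0.0506]
tcp_rot: [-179.9, -0.2, -4.1]
wrist_force: [-0.6, -0.4, 0.6]
opening: -0.0001
grasp_force: 0.0
```

Call:
{"api": "move_arm", "payload": {"offset": [[0.8,0,0.2],[0.8,0,0],[0.8,0,0],[0.8,0,0],[0.8,0,0]], "twist": [[0,0,0],[0,0,0],[0,0,0],[0,0,0],[0,0,0]], "grip": [0,0,0,0,0]}}

```text
time: 4.8
ee_pos: [0.4475, -0.0315, 0.0464]
tcp_rot: [-179.9, 0.0, -4.1]
wrist_force: [-0.7, 0.4, 0.5]
opening: -0.0001
grasp_force: 0.7
```

Call:
{"api": "move_arm", "payload": {"offset": [[0.5,0,0],[0.5,0,0],[0.5,0,0],[0,0,0]], "twist": [[0,0,0],[0,0,0],[0,0,0],[0,0,0]], "grip": [0,0,0,0]}}

```text
time: 5.2
ee_pos: [0.4624, -0.0325, 0.0462]
tcp_rot: [-179.8, -0.0, -4.1]
wrist_force: [-0.2, 0.2, 0.0]
opening: 0.0001
grasp_force: 0.0
```

Call:
{"api": "move_arm", "payload": {"offset": [[0.4,0,0],[0.3,0,0],[0.3,0,0]], "twist": [[0,0,0],[0,0,0],[0,0,0]], "grip": [0,0,0]}}

```text
time: 5.5
ee_pos: [0.4719, -0.0332, 0.0462]
tcp_rot: [-179.9, 0.0, -4.1]
wrist_force: [-1.5, -0.3, -0.8]
opening: -0.0
grasp_force: 0.6
```

```bash
python3 - <<'E'
from h import *
np.set_printoptions(precision=4,suppress=True)
for c in ('top','scene'):
    p=shot(c); P=cloud(p).reshape(-1,3)
    m=(P[:,0]>.41)&(P[:,0]<.53)&(P[:,1]>-.1)&(P[:,1]<.05)&(P[:,2]>.018)&(P[:,2]<.035);T=P[m];print(c,len(T),T.min(0))
    for r in finder.pinpoint(p,'tray_tab')[:1]: print(r,at_z(p,r['position'],.03))
save(p,'s2.png')
a=p['color'][200:340,300:460,::-1];cv2.imwrite('pics/s2c.png',cv2.resize(a,(640,560),interpolation=2))
print(bot.get_obs()['wrist_force'])
E
```

```text
top 3 [ 0.5249 -0.0983  0.0199]
scene 124 [ 0.4607 -0.0971  0.0181]
{'position': [369.8, 281.2], 'p': 0.85} [ 0.4823 -0.0363  0.03  ]
[-1.2796 -0.2958  0.1117]
```

View pics/s2c.png

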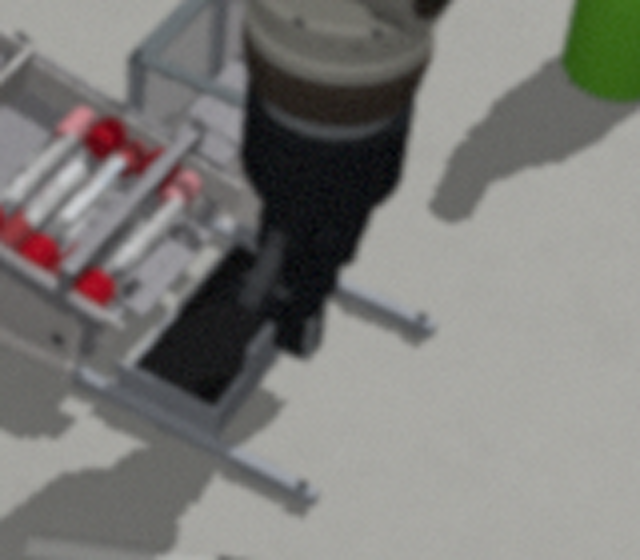

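The tray is sliding in, with the tab at about crop (262,350) against the fingers and all tubes behind the yoke. Continuing gently to the stop.

Call:
{"api": "move_arm", "payload": {"offset": [[0.3,0,0],[0.3,0,0],[0,0,0]], "twist": [[0,0,0],[0,0,0],[0,0,0]], "grip": [0,0,0]}}

```text
time: 6.0
ee_pos: [0.476, -0.0335, 0.0462]
tcp_rot: [-179.9, 0.3, -4.1]
wrist_force: [-13.0, 0.2, 8.5]
opening: -0.0002
grasp_force: 6.6
```

Call:
{"api": "move_arm", "payload": {"offset": [[0.2,0,0],[0.2,0,0],[0,0,0]], "twist": [[0,0,0],[0,0,0],[0,0,0]], "grip": [0,0,0]}}

```text
time: 6.3
ee_pos: [0.4764, -0.0335, 0.0461]
tcp_rot: [-179.9, 0.7, -4.1]
wrist_force: [-34.8, 2.3, 25.1]
opening: -0.0002
grasp_force: 17.6
```

Call:
{"api": "move_arm", "payload": {"offset": [[-1,0,0],[-3,0,0],[-4,0,0],[0,0,-5],[0,0,-5]], "twist": [[0,0,0],[0,0,0],[0,0,0],[0,0,0],[0,0,0]], "grip": [0,0,0,0,0]}}

```text
time: 6.8
ee_pos: [0.3987, -0.0282, 0.1445]
tcp_rot: [-179.9, 0.3, -4.1]
wrist_force: [1.9, -0.6, 1.1]
opening: -0.0001
grasp_force: 0.0
```

Call:
{"api": "move_arm", "payload": {"offset": [[0,2,-5],[0,4,-5],[0,4,0],[0,0,0]], "twist": [[0,0,0],[0,0,0],[0,0,0],[0,0,0]], "grip": [0,0,0,0]}}

```text
time: 7.2
ee_pos: [0.396, -0.1216, 0.2328]
tcp_rot: [-179.9, -0.2, -4.3]
wrist_force: [-0.2, -0.0, 0.2]
opening: -0.0002
grasp_force: 0.0
```

```bash
cat > m.py <<'E'
from h import *
np.set_printoptions(precision=4,suppress=True)
import sys
for c in sys.argv[1:]:
    p=shot(c); P=cloud(p).reshape(-1,3); save(p,c+'_m.png')
    def rect(n,x0,x1,y0,y1,z0,z1):
        m=(P[:,0]>x0)&(P[:,0]<x1)&(P[:,1]>y0)&(P[:,1]<y1)&(P[:,2]>z0)&(P[:,2]<z1); T=P[m]
        if len(T)>9: print(c,n,len(T),T.mean(0),cv2.minAreaRect((T[:,:2]*1000).astype(np.float32)))
    rect('tab',.46,.505,-.08,.01,.034,.055)
    rect('guard',.49,.63,-.26,-.105,.088,.103)
    rect('paddle',.52,.61,-.19,-.12,.052,.075)
    for k,z in dict(tray_tab=.03,window=.095,paddle=.062,dispenser=0).items():
        for r in finder.pinpoint(p,k)[:1]: print(k,np.round(r['position'],1),round(r['p'],2),at_z(p,r['position'],z))
E
python3 m.py scene top wrist; python3 -c "
import cv2
a=cv2.imread('pics/scene_m.png')[180:320,250:410];b=cv2.imread('pics/wrist_m.png')
cv2.imwrite('pics/j.png',cv2.hconcat([cv2.resize(a,(400,350)),cv2.resize(b,(400,350))]))"
```

```text
scene tab 67 [ 0.4859 -0.0324  0.0421] ((486.6383056640625, -33.842384338378906), (60.12222671508789, 6.5630998611450195), 85.95612335205078)
scene guard 677 [ 0.5567 -0.1567  0.0938] ((558.5626220703125, -157.89564514160156), (101.18435668945312, 105.2998046875), 84.79853057861328)
scene paddle 361 [ 0.5694 -0.1526  0.0607] ((574.628173828125, -152.40899658203125), (64.83656311035156, 73.38426208496094), 82.3394546508789)
tray_tab [370.7 283.1] 0.69 [ 0.4786 -0.0326  0.03  ]
paddle [325.1 267.1] 0.73 [0.5652 0.0006 0.062 ]
dispenser [322.6 265.2] 0.58 [ 0.5991 -0.0517  0.    ]
top tab 73 [ 0.4877 -0.0368  0.0429] ((487.7248840332031, -36.88574981689453), (58.62661361694336, 5.700992584228516), 85.80531311035156)
top guard 925 [ 0.5596 -0.1623  0.0947] ((560.311279296875, -160.2797088623047), (97.3280258178711, 104.3362045288086), 85.82665252685547)
top paddle 516 [ 0.5615 -0.151   0.0605] ((561.90185546875, -150.7515869140625), (58.30752944946289, 41.689579010009766), 85.66942596435547)
tray_tab [303.3 304.3] 0.76 [ 0.486  -0.0339  0.03  ]
window [333.3 252.2] 0.34 [ 0.5942 -0.0968  0.095 ]
paddle [359.5 268.3] 0.61 [ 0.5639 -0.1538  0.062 ]
dispenser [309.8 257.7] 0.67 [ 0.5911 -0.0455  0.    ]
wrist tab 651 [ 0.487  -0.0356  0.0443] ((487.10504150390625, -35.267112731933594), (59.67439270019531, 4.9945878982543945), 85.90028381347656)
wrist guard 4677 [ 0.5153 -0.1557  0.0959] ((518.9503173828125, -155.3331756591797), (97.4531478881836, 23.2513370513916), 85.80680084228516)
wrist paddle 10 [ 0.5394 -0.1686  0.0525] ((539.6402587890625, -165.9438934326172), (17.09185791015625, 0.25397688150405884), 84.87952423095703)
tray_tab [206.3 103.3] 0.88 [ 0.484  -0.0336  0.03  ]
window [ 55.8 130.5] 0.67 [0.4726 0.0453 0.095 ]
```

View pics/j.png

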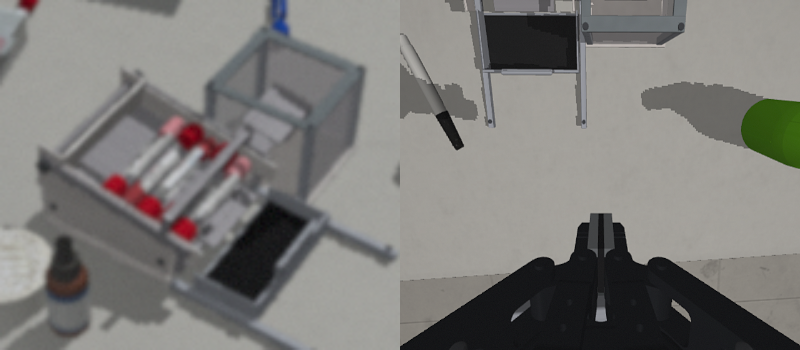

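The tray is home, its floor up under the lip (left half, (265,245)), all tubes are behind the yoke, and the guard window is clear. Moving above the window.

Call:
{"api": "move_arm", "payload": {"offset": [[4,0.6,0],[4,0.6,0],[4,0.6,0],[4,0.6,0],[0.7,0.1,0]], "twist": [[0,0,0],[0,0,0],[0,0,0],[0,0,0],[0,0,0]], "grip": [0,0,0,0,0]}}

```text
time: 8.45
ee_pos: [0.5632, -0.1557, 0.2289]
tcp_rot: [-179.8, 0.1, -4.1]
wrist_force: [-0.7, 0.6, -0.7]
opening: -0.0
grasp_force: 0.0
```

Call:
{"api": "move_arm", "payload": {"offset": [[0,0,3],[0,0,2],[0,0,0],[0,0,0]], "twist": [[0,0,0],[0,0,0],[0,0,0],[0,0,0]], "grip": [0,0,0,0]}}

```text
time: 8.85
ee_pos: [0.56, -0.155, 0.1821]
tcp_rot: [-179.8, 0.0, -4.1]
wrist_force: [0.7, 0.2, 1.2]
opening: 0.0001
grasp_force: 0.0
```

```bash
python3 m.py wrist; cp pics/wrist_m.png pics/w3.png
```

```text
wrist tab 1055 [ 0.4886 -0.0354  0.0416] ((488.10150146484375, -35.035011291503906), (60.03792190551758, 6.09596061706543), 85.97695922851562)
wrist guard 11200 [ 0.5722 -0.1622  0.096 ] ((559.2028198242188, -158.17022705078125), (97.5104751586914, 105.23762512207031), 85.8324203491211)
wrist paddle 5673 [ 0.5644 -0.1502  0.0622] ((575.7114868164062, -153.37069702148438), (67.01980590820312, 71.33966064453125), 85.15428924560547)
tray_tab [234.7 232.6] 0.71 [ 0.5581 -0.0908  0.03  ]
paddle [326.1 236.3] 0.96 [ 0.5608 -0.1565  0.062 ]
dispenser [172.  182.5] 0.73 [ 0.5927 -0.0408  0.    ]
```

View pics/w3.png

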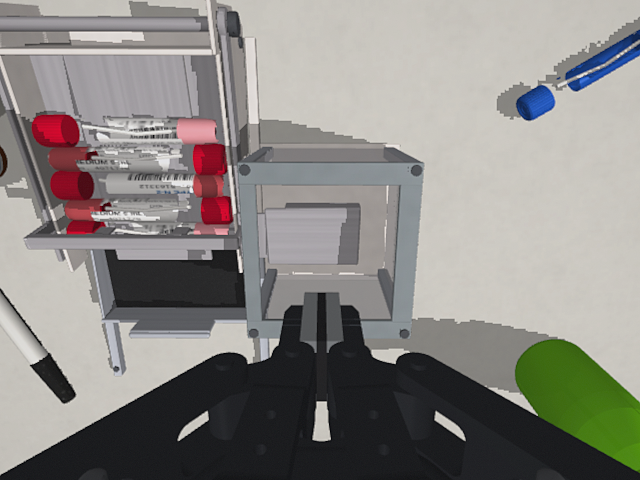

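The wrist view shows the window opening (columns 258–398, rows 185–318), the paddle at (315,235) and the fingers in line at column 321. I'll shift 3 mm right and descend.

Call:
{"api": "move_arm", "payload": {"offset": [[0,0.3,0],[0,0,2],[0,0,2],[0,0,2],[0,0,0]], "twist": [[0,0,0],[0,0,0],[0,0,0],[0,0,0],[0,0,0]], "grip": [0,0,0,0,0]}}

```text
time: 9.6
ee_pos: [0.5589, -0.1577, 0.1189]
tcp_rot: [-179.8, 0.2, -4.1]
wrist_force: [0.1, 0.5, -0.4]
opening: -0.0
grasp_force: 0.0
```

Call:
{"api": "move_arm", "payload": {"offset": [[0,0,1],[0,0,1],[0,0,0.5],[0,0,0],[0,0,0]], "twist": [[0,0,0],[0,0,0],[0,0,0],[0,0,0],[0,0,0]], "grip": [0,0,0,0,0]}}

```text
time: 10.1
ee_pos: [0.5603, -0.1578, 0.0967]
tcp_rot: [-179.9, -0.0, -4.1]
wrist_force: [-0.5, -0.3, 0.4]
opening: 0.0
grasp_force: 0.0
```

Call:
{"api": "move_arm", "payload": {"offset": [[0,0,0.7],[0,0,0.5],[0,0,0.5],[0,0,0.5],[0,0,0]], "twist": [[0,0,0],[0,0,0],[0,0,0],[0,0,0],[0,0,0]], "grip": [0,0,0,0,0]}}

```text
time: 10.6
ee_pos: [0.5603, -0.1578, 0.0741]
tcp_rot: [-179.9, -0.0, -4.1]
wrist_force: [2.4, -0.7, 4.4]
opening: -0.0001
grasp_force: 1.8
```

Call:
{"api": "move_arm", "payload": {"offset": [[0,0,0.2],[0,0,0.1],[0,0,0]], "twist": [[0,0,0],[0,0,0],[0,0,0]], "grip": [0,0,0]}}

```text
time: 10.9
ee_pos: [0.5606, -0.1578, 0.0725]
tcp_rot: [-179.9, -0.1, -4.1]
wrist_force: [0.9, 0.8, 8.2]
opening: 0.0004
grasp_force: 4.3
```

Call:
{"api": "move_arm", "payload": {"offset": [[0,0,0.1],[0,0,0],[0,0,0]], "twist": [[0,0,0],[0,0,0],[0,0,0]], "grip": [0,0,0]}}

```text
time: 11.2
ee_pos: [0.5607, -0.1578, 0.0721]
tcp_rot: [-179.9, -0.1, -4.1]
wrist_force: [-2.3, 0.6, 13.2]
opening: -0.0002
grasp_force: 6.7
```

```bash
python3 - <<'E'
from h import *
p=shot('scene'); a=p['color'][190:320,280:430,::-1]; cv2.imwrite('pics/s5.png',cv2.resize(a,(600,520),interpolation=2))
E
```

```text
(no output)
```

View pics/s5.png

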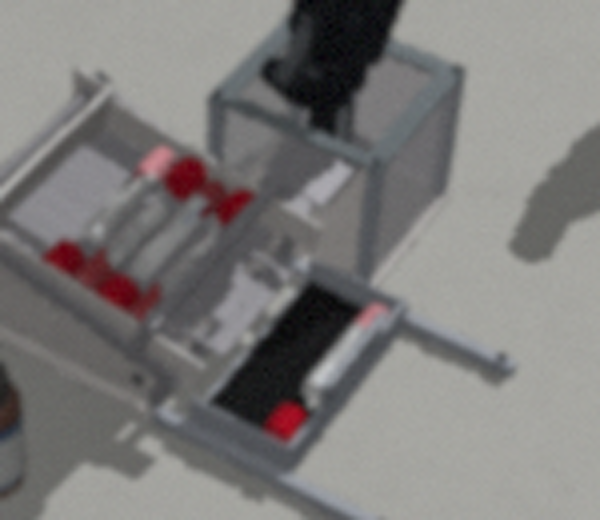

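The lever is at its stop, with firm force. One tube lies in the tray at crop (335,365), and the other four are held at (150,235). Withdrawing straight up.

Call:
{"api": "move_arm", "payload": {"offset": [[0,0,-0.5],[0,0,-1],[0,0,-1.5],[0,0,-2],[0,0,-3]], "twist": [[0,0,0],[0,0,0],[0,0,0],[0,0,0],[0,0,0]], "grip": [0,0,0,0,0]}}

```text
time: 11.75
ee_pos: [0.5594, -0.1577, 0.1504]
tcp_rot: [-179.8, 0.2, -4.1]
wrist_force: [-0.4, -0.9, -0.3]
opening: -0.0001
grasp_force: 0.0
```

Call:
{"api": "move_arm", "payload": {"offset": [[0,0,-4],[0,0,-4],[-4,0,0],[-4,0,0],[-4,0,0]], "twist": [[0,0,0],[0,0,0],[0,0,0],[0,0,0],[0,0,0]], "grip": [0,0,0,0,0]}}

```text
time: 12.25
ee_pos: [0.4392, -0.1494, 0.2311]
tcp_rot: [-179.9, -0.0, -4.1]
wrist_force: [0.1, -0.6, 0.9]
opening: -0.0001
grasp_force: 0.0
```

Call:
{"api": "move_arm", "payload": {"offset": [[-4,0,0],[0,0,0],[0,0,0],[0,0,0],[0,0,0]], "twist": [[0,0,0],[0,0,0],[0,0,0],[0,0,0],[0,0,0]], "grip": [0,0,0,0,0]}}

```text
time: 12.75
ee_pos: [0.4013, -0.1467, 0.2303]
tcp_rot: [-179.8, 0.0, -4.1]
wrist_force: [0.3, -0.2, 0.2]
opening: 0.0002
grasp_force: 0.0
```

```bash
python3 m.py top; python3 - <<'E'
from h import *
p=shot('scene'); a=p['color'][190:320,280:430,::-1]; cv2.imwrite('pics/s6.png',cv2.resize(a,(600,520),interpolation=2))
E
```

```text
top tab 73 [ 0.4877 -0.0368  0.043 ] ((487.6943054199219, -36.918392181396484), (58.60688400268555, 5.657613754272461), 85.7181167602539)
top guard 926 [ 0.5594 -0.1623  0.0948] ((560.2774658203125, -160.35427856445312), (97.50077819824219, 104.44214630126953), 85.82965850830078)
top paddle 518 [ 0.5614 -0.1509  0.0607] ((561.6953125, -150.68447875976562), (58.2012825012207, 41.5567512512207), 85.73670196533203)
tray_tab [306.3 302.6] 0.82 [ 0.4898 -0.0404  0.03  ]
window [249.3 244.9] 0.23 [0.6069 0.0793 0.095 ]
paddle [359.8 266.9] 0.56 [ 0.5669 -0.1544  0.062 ]
dispenser [307.4 256.1] 0.58 [ 0.5947 -0.04    0.    ]
```

View pics/s6.png

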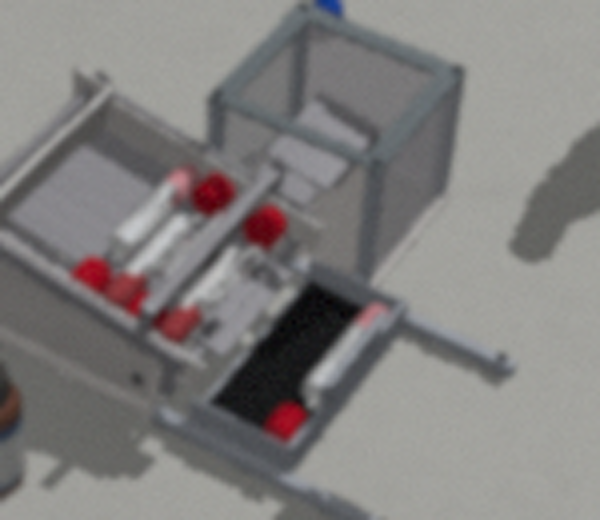

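The paddle is back at its rest height (0.0607 m), one tube is in the tray, four are in the chute with the next against the prongs, and the tray is still home.

```bash
python3 -c "
from workcell import bot
print(bot.job_done())"
```

```text
the job is handed in; nothing more can be done
None
```

The job is handed in: tray pushed home, lever pressed once and back up, one tube in the tray and four still in the chute by the last pictures; the verdict wasn't returned.

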